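# Shut the drain valve before a pressure test

### The arm

A 6-joint arm with a two-finger parallel gripper is mounted at the origin on a cart in front of the work surface, level with it; the furniture and walls round the work are solid. World frame = base frame: x ahead of the robot, y to its left, z up, the work surface at z = 0. Lengths are in m, angles in rad, forces in N, time in s.
With the tool pointing down it reaches from about 0.3 to 0.775 m from the base axis. Payload 14.6 kg.
Tool frame: the origin (TCP) lies midway between the tips of the shut fingers; the grasp point (between the pads) lies 19 mm behind it (ctrl.grip_depth is the z of the grasp point in the tool frame, in m); z points along the fingers, y is the line along which they close (so a half turn about z gives the same grasp; the last joint's range is limited). The gripper opens to 94 mm and grips with 3 to 60 N. Pads are 16 mm wide; open, the fingers measure 119 mm over their backs; the gripper's body (75 mm by 177 mm) begins 78 mm behind the grasp point.
Start: joints at [1.254, 0.3, 1.521, -0, 1.321, -0.067], TCP at [0.136, 0.533, 0.205] pointing down, gripper open.
Joint ranges: [-3.03, 3.03], [-0.79, 2.21], [0.23, 2.52], [-1.04, 4.18], [0, 3.07], [-2.55, 2.55]. Speed limits (rad/s): [2.22, 2.22, 2.57, 3.14, 3.14, 3.14].

### API

Orientations are given as [roll, pitch, yaw] about the fixed x, y, z axes, in that order (R = Rz(yaw) Ry(pitch) Rx(roll)).
In Python, from station import ctrl gives the robot as it stands. The module is installed in compiled form; this text tells all that it offers.
- The arm moves only by the tool carry_out, never from a script. Its argument "commands" is a list of rows, each a list of 3 entries, a list of its own where there are three numbers: the closure, from 0 (fully open) to 1 (shut), then the shift along the tool's x, y, z in mm, then the turn, a rotation vector about the tool's x, y, z in rad. In form: [[gripper, [tx, ty, tz], [wx, wy, wz]], ...]. A call has 1 to 10 rows; each row shifts and turns the commanded pose from where the row before left it, along the tool's axes as they then stand; what a row does not reach is not made up. A row lasts 1/8 s, in which the tool goes at most 62.5 mm and 10.7 degrees, less where a joint would pass 70% of its speed; a pose out of reach is approached as far as the arm can. A call with a gripper value outside its range is refused whole. The fingers move at their own pace and stop on an object; "squeeze" is the grip in N (left out, the last holds). Time passes only in rows, so rows that do not move let the fingers close. It gives the time, the measured TCP pose, the force, the opening and the grip force at its end, in the units of the state.
- ctrl.get_obs(): the state, without advancing time (a new reading comes with each control period).
- ctrl.camera(name): name is "scene" or "top" or "wrist"; returns a dict with "img" (420x560x3 uint8, blue, green, red), "camera_matrix" (3x3 intrinsics, pixels), "rvec" (rotation vector, rad) and "tvec" (3), from world to camera coordinates, as OpenCV has them. Camera axes: x right, y down, z forward; pixel columns grow to the right and rows downward; lengths in m; the calibration is good to about 2 mm. A picture is of the moment at which its call begins. There is no depth.
- ctrl.hand_in(): hands the job in; it is judged then, once.
Trained networks look in the newest picture that a camera, given by its name, has taken for a name from the list of things; names that differ only in an ending like _2 or _b are one class to them, and where a whole thing is asked for, a point or a joint stands for the part that bears it (a point fixed in the world has none). Each returns a list of dicts, best first, with "score" (0 to 1); they miss things now and then, are a little off and sometimes report something else, mostly with a low value. They report only what shows in the picture. A call takes as long as a camera call.
- ctrl.outline_of(thing, camera): "region" (420x560 bool, what is visible of it).
- ctrl.place_of(thing, camera): "at" ([x, y, z] in m, in world coordinates, good to about 4 mm: a listed point, or the origin of a listed thing).
The state is a dict: "time_s": time; "qpos": joint angles; "joint_vel": joint speeds; "tau": joint torques, N m; "ee_pos": TCP position; "eef_rot": TCP orientation; "force": force on the tool from outside, world axes, zero at the start; "moment": the same for the moment, N m; "grip_width": finger opening in m; "grip_force": force on a finger pad.
Only numpy, scipy, OpenCV 4.12 (cv2) and the standard library are available. Lean on these libraries where they do the work, as an engineer would, in place of code of your own. Each camera call takes 0.05 s, during which the arm holds its last target. There are 200 camera calls.

### The job

The pipe rig is about to be pressure tested: shut the drain valve, the lever valve on the board whose copper pipe ends in an open elbow, by turning its lever fully home so that it stands straight across the pipe. Leave the valve on the board with the pressure gauge open as it is.

Things in the scene. Friction and masses are not known exactly. Their poses are not given: they have to be found in the camera images.
- drain_line: The drain board: plywood 260x90x12 mm, screwed to the bench, carrying a 19 mm copper pipe with a brass ball valve in its middle and an open copper elbow at its far end, bent to the left (+y). Origin: centre of the board's underside; x runs along the pipe towards the elbow, z up. The valve's pivot axis is vertical and passes through this origin. The pipe's top is 37 mm above the bench, the valve body's 43 mm (64 mm long, 29 mm wide).
- drain_valve_lever (a joint): Angle of the drain valve's flat red lever about its vertical pivot, rad. 0 = open: lever along the pipe, pointing to the board's -x (to the inlet end). It grows counter-clockwise seen from above; 1.57 = shut, at the hard stop: lever straight across the pipe, pointing to the board's -y. It starts open or nearly so (0 to 0.35), turns easily (0.15 N m) and stays where it is left. The stop must be reached to within 10 degrees.
- drain_grip (a point): Point on the drain valve's lever to take hold of: 70 mm from the pivot axis (the lever ends at 90 mm), in the middle of its width, 58 mm above the bench. It moves with the lever. The lever is 18 mm wide or less and lies between 52 and 63 mm above the bench. The point's -y axis points outwards along the lever, its z axis up.
- gauge_valve_lever (a joint): Lever angle of the like valve on the other board, whose pipe ends in an upright round pressure gauge (62 mm dial, top 111 mm above the bench): 0 = open, along the pipe; 1.57 = shut. It starts open (0 to 0.08) and is to stay open.

How it is judged:
At the end, for the whole second after the job is handed in: The drain valve's lever rests within 10 degrees of its shut stop, straight across the pipe, and the gauge valve's lever is still within about 11 degrees of open (value of joint drain_valve_lever above 1.396 rad and velocity of joint drain_valve_lever below 0.05 rad/s and value of joint gauge_valve_lever below 0.2 rad); the robot touches nothing.
It fails at once if the gauge board's valve is turned out of its open position (more than 17 degrees) (value of joint gauge_valve_lever above 0.3 rad).
It also fails if it takes over 32 s, if anything falls off the work surface, if the arm or the gripper's body presses on something with over 40 N, if the wrist force passes 120 N, or if a joint passes its speed limit or range.

## Working session

There is one attempt and no reset: what is moved stays moved. The work goes in short steps, Python scripts to look and compute and a tool call to move; the robot and the scene stay as the last step left them, time stands still between calls to the robot, and variables do not carry over. Pictures are saved under pics/ and viewed, at most 10 in all, crops included, and the job is handed in when it is done.

Besides the shell and the picture viewer there is one more tool, called after "Call:" in YAML: its name, and indented under it one key for each argument. carry_out: Moves the arm, as the interface text tells. Its arguments: {"type":"object","properties":{"commands":{"type":"array","items":{"type":"array"}},"squeeze":{"type":"number"}},"required":["commands"]}

```bash
mkdir -p pics; python3 - <<'E'
from station import ctrl
import cv2,numpy as np
o=ctrl.get_obs();print(o['time_s'],o['ee_pos'],o['eef_rot'],o['grip_width'],ctrl.grip_depth)
ims=[]
for c in("scene","top"):
    d=ctrl.camera(c);im=d["img"].copy()
    for t in("drain_line","drain_grip","drain_valve_lever","gauge_valve_lever"):
        try:
            for r in ctrl.place_of(t,c)[:2]:
                p=np.array(r["at"]);print(c,t,r["score"],p.round(4))
                q=cv2.projectPoints(p.reshape(1,3),d["rvec"],d["tvec"],d["camera_matrix"],None)[0].ravel()
                print(q.round());cv2.drawMarker(im,tuple(int(v) for v in q),(255,0,255),0,10)
        except Exception as e: print(t,e)
    cv2.imwrite(f"pics/{c}1.png",im)
E
```

```text
0.0 [0.1358831  0.53266879 0.20488788] [-3.14040897e+00 -3.43887054e-05  2.89183417e+00] 0.09408586421876422 -0.0188
scene drain_line 0.83 [ 0.5747 -0.1443 -0.0026]
[337. 252.]
drain_valve_lever it knows: drain_grip, drain_line
gauge_valve_lever it knows: drain_grip, drain_line
top drain_line 0.6 [ 0.5737 -0.149   0.0007]
[342. 189.]
drain_valve_lever it knows: drain_grip, drain_line
gauge_valve_lever it knows: drain_grip, drain_line
```

View pics/top1.png

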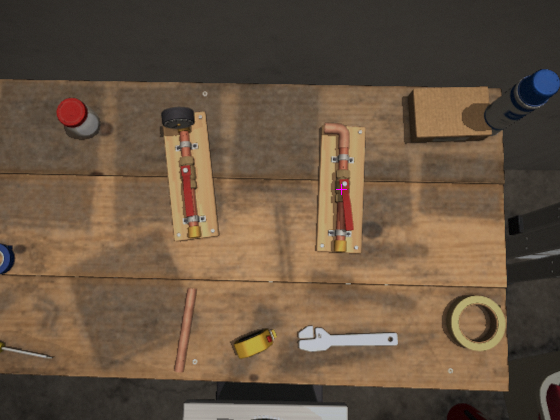

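View pics/scene1.png

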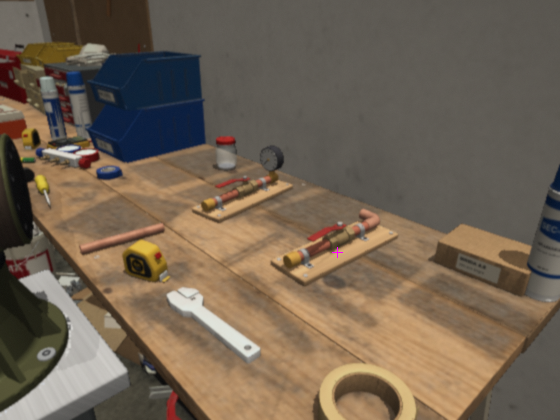

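The top view shows the drain board on the right: elbow at (335,128), pivot at (344,183), red lever tip near (348,230). The gauge board is on the left, around (190,175). In the scene view the elbow at (370,218) confirms this. Next I measure the lever and the pipe axis.

```bash
python3 - <<'E'
from station import ctrl
import cv2,numpy as np
d=ctrl.camera("top");im=d["img"]
R=cv2.Rodrigues(d["rvec"])[0];C=-R.T@np.ravel(d["tvec"])
def w(px,z):
    v=R.T@np.linalg.inv(d["camera_matrix"])@np.array([px[0],px[1],1.]);return C+v*(z-C[2])/v[2]
hsv=cv2.cvtColor(im,cv2.COLOR_BGR2HSV);h,s,v=cv2.split(hsv)
red=((h<6)|(h>174))&(s>170)&(v>60);red[:,:310]=0;red[:,380:]=0;red[:110]=0;red[260:]=0
ys,xs=np.nonzero(red)
P=np.array([w(p,.06) for p in zip(xs,ys)])[:,:2]
m=P.mean(0);u=np.linalg.svd(P-m)[2][0];u*=-np.sign(u[0]);t=(P-m)@u
print(len(P),m,u,'ends',m+u*t.min(),m+u*t.max(),np.ptp(t))
print('pivot',w((344.5,183.5),.065))
a,b=w((343.5,155),.028),w((341,245),.028);print('pipe',a,b,np.degrees(np.arctan2(*(a-b)[1::-1])))
for p in [(322.5,126),(364.5,127),(360.5,252),(317.5,250)]: print('corner',w(p,.012))
r=ctrl.outline_of("drain_line","top")
if r:
    print(r[0]["score"],[w(p,.012).round(3)[:2] for p in cv2.boxPoints(cv2.minAreaRect(np.argwhere(r[0]["region"])[:,::-1].astype(np.float32)))])
cv2.imwrite("pics/crop.png",cv2.resize(im[110:265,290:400],None,fx=3.8,fy=3.8,interpolation=2))
E
```

```text
327 [ 0.53037329 -0.15030849] [-0.99289605 -0.11898498] ends [ 0.58265292 -0.14404349] [ 0.48649135 -0.15556714] 0.0968495896996938
pivot [ 0.57358257 -0.1460631   0.065     ]
pipe [ 0.63814052 -0.14909804  0.028     ] [ 0.45821141 -0.14452273  0.028     ] -1.456626996591278
corner [ 0.70193458 -0.10817795  0.012     ]
corner [ 0.70137979 -0.19415817  0.012     ]
corner [ 0.44591204 -0.18536202  0.012     ]
corner [ 0.44833156 -0.09998288  0.012     ]
0.67 [array([ 0.445, -0.096]), array([ 0.71 , -0.103]), array([ 0.708, -0.196]), array([ 0.444, -0.187])]
```

View pics/crop.png

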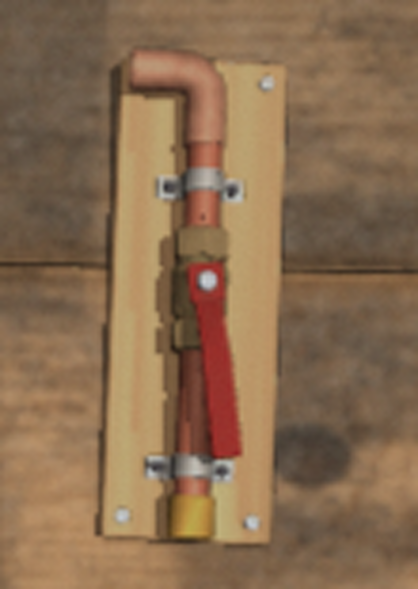

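The lever stands at about 0.15 rad, with the pivot at (0.574, -0.146) and the board yaw at about -1.8°. I'll push the lever with shut fingers, first squaring the tool to world and moving across at height.

Call:
carry_out:
  commands:
    - [1, [0, 0, 0], [0, 0, -0.125]]
    - [1, [0, 0, 0], [0, 0, -0.125]]
    - [1, [-22.5, -40, 0], [0, 0, 0]]
    - [1, [-22.5, -40, 0], [0, 0, 0]]
    - [1, [-22.5, -40, 0], [0, 0, 0]]
    - [1, [-22.5, -40, 0], [0, 0, 0]]
    - [1, [-22.5, -40, 0], [0, 0, 0]]
    - [1, [-22.5, -40, 0], [0, 0, 0]]
    - [1, [-22.5, -40, 0], [0, 0, 0]]
    - [1, [-22.5, -40, 0], [0, 0, 0]]
  squeeze: 10

```text
time_s: 1.65
ee_pos: [0.3165, 0.2116, 0.2057]
eef_rot: [3.141, 0.001, -3.141]
force: [1.0, 0.5, -0.2]
grip_width: 0.0007
grip_force: 0.0
```

Call:
carry_out:
  commands:
    - [1, [-22.5, -40, 0], [0, 0, 0]]
    - [1, [-22.5, -40, 0], [0, 0, 0]]
    - [1, [-22.5, -40, 0], [0, 0, 0]]
    - [1, [-22.5, -40, 0], [0, 0, 0]]
    - [1, [-22.5, -40, 0], [0, 0, 0]]
    - [1, [-22.5, -40, 0], [0, 0, 0]]
    - [1, [-22.5, -40, 0], [0, 0, 0]]
    - [1, [-22.5, -40, 0], [0, 0, 0]]
    - [1, [0, 0, 0], [0, 0, 0]]
    - [1, [0, 0, 0], [0, 0, 0]]

```text
time_s: 2.9
ee_pos: [0.4958, -0.1067, 0.2053]
eef_rot: [3.141, -0.0, 3.142]
force: [-0.6, 0.0, 0.5]
grip_width: 0.0006
grip_force: 0.0
```

Call:
carry_out:
  commands:
    - [1, [0, 0, 40], [0, 0, 0]]
    - [1, [0, 0, 40], [0, 0, 0]]
    - [1, [0, 0, 30], [0, 0, 0]]
    - [1, [0, 0, 20], [0, 0, 0]]
    - [1, [0, 0, 15], [0, 0, 0]]
    - [1, [0, 0, 12], [0, 0, 0]]
    - [1, [0, 0, 0], [0, 0, 0]]
    - [1, [0, 0, 0], [0, 0, 0]]

```text
time_s: 3.9
ee_pos: [0.4964, -0.107, 0.049]
eef_rot: [-3.141, 0.001, -3.141]
force: [-0.4, 0.5, -0.1]
grip_width: 0.0006
grip_force: 0.0
```

```bash
python3 - <<'E'
from station import ctrl
import cv2,numpy as np
a=ctrl.camera("top")["img"][110:265,270:410];b=ctrl.camera("wrist")["img"]
a=cv2.resize(a,(380,420));cv2.imwrite("pics/c2.png",cv2.resize(np.hstack([a,b]),(800,357)))
E
```

```text
(no output)
```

View pics/c2.png

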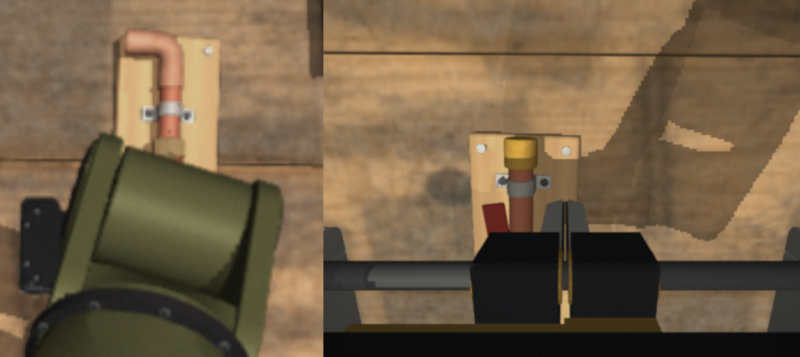

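The wrist picture shows the fingers (565,250) clear on the +y side of the lever (495,215). Now I push along the arc.

Call:
carry_out:
  commands:
    - [1, [-3, -13, 0], [0, 0, 0]]
    - [1, [-3, -13, 0], [0, 0, 0]]
    - [1, [0, -14, 0], [0, 0, 0]]
    - [1, [0, -14, 0], [0, 0, 0]]
    - [1, [-6.5, -18.5, 0], [0, 0, 0]]
    - [1, [-12, -16.5, 0], [0, 0, 0]]
    - [1, [-8, -6.5, 0], [0, 0, 0]]
    - [1, [-8.5, -6.5, 0], [0, 0, 0]]
    - [1, [-7, -4, 0], [0, 0, 0]]
    - [1, [-7, -3, 0], [0, 0, 0]]

```text
time_s: 5.25
ee_pos: [0.5515, -0.216, 0.0484]
eef_rot: [3.142, -0.0, -3.141]
force: [-1.6, 1.8, 0.3]
grip_width: 0.0005
grip_force: 1.0
```

Call:
carry_out:
  commands:
    - [1, [-2, 0, 0], [0, 0, 0]]
    - [1, [-2, 0, 0], [0, 0, 0]]
    - [1, [0, 0, 0], [0, 0, 0]]

```text
time_s: 5.62
ee_pos: [0.5552, -0.216, 0.0486]
eef_rot: [-3.141, 0.0, -3.141]
force: [-1.2, -1.0, -0.1]
grip_width: 0.0006
grip_force: 0.4
```

Call:
carry_out:
  commands:
    - [1, [-2, 0, 0], [0, 0, 0]]
    - [1, [-1, 0, 0], [0, 0, 0]]
    - [1, [0, 0, 0], [0, 0, 0]]

```text
time_s: 6.0
ee_pos: [0.5569, -0.2161, 0.0483]
eef_rot: [3.141, -0.003, -3.142]
force: [-10.4, -2.4, 3.8]
grip_width: 0.0005
grip_force: 5.5
```

The force rose to 10 N, so the lever is at the stop. I back off, lift and check.

Call:
carry_out:
  commands:
    - [1, [10, 0, 0], [0, 0, 0]]
    - [1, [20, 0, 0], [0, 0, 0]]
    - [1, [0, 0, -40], [0, 0, 0]]
    - [1, [0, 0, -50], [0, 0, 0]]
    - [1, [25, 30, -50], [0, 0, 0]]
    - [1, [40, 40, 0], [0, 0, 0]]
    - [1, [40, 40, 0], [0, 0, 0]]
    - [1, [0, 50, 0], [0, 0, 0]]
    - [1, [0, 50, 0], [0, 0, 0]]
    - [1, [0, 0, 0], [0, 0, 0]]

```text
time_s: 7.25
ee_pos: [0.4232, -0.0041, 0.1881]
eef_rot: [3.141, 0.002, -3.137]
force: [-0.2, 0.1, 0.3]
grip_width: 0.0002
grip_force: 0.0
```

```bash
python3 - <<'E'
from station import ctrl
import cv2
o=ctrl.get_obs();print(o['ee_pos'],o['force'])
a=ctrl.camera("top")["img"][90:270,130:410]
cv2.imwrite("pics/c3.png",cv2.resize(a,None,fx=2.8,fy=2.8,interpolation=2))
E
```

```text
[ 0.42322906 -0.0040964   0.18805227] [-0.17885908  0.11840031  0.28604802]
```

View pics/c3.png

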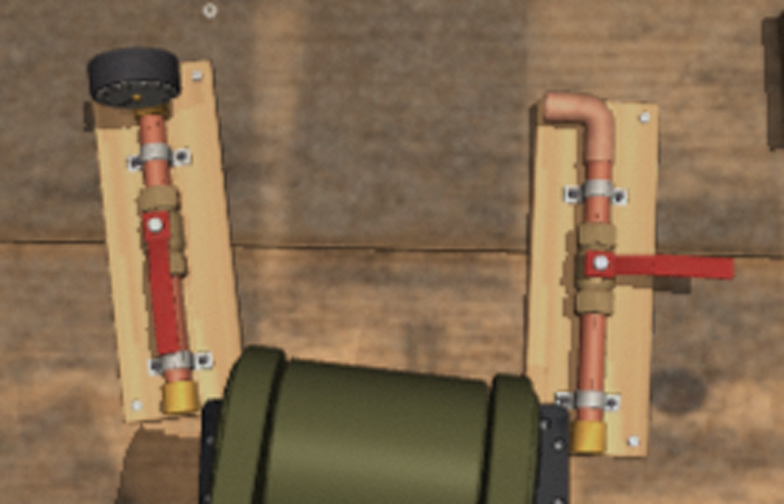

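The drain lever, from (600,262) to (733,268), stands straight across its pipe. The gauge lever, from (155,225) to (167,352), still lies along its pipe, and the arm is clear.

```bash
python3 -c "
from station import ctrl
print(ctrl.hand_in())"
```

```text
the job is handed in; nothing more can be done
None
```

The drain valve is shut, its lever pushed to the stop and straight across the pipe; the gauge valve was left open and untouched, the arm is clear, and the job is handed in (no verdict was returned).

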